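# Close the filter box of the bench extraction

## Task

Close the open filter box on the bench: lower the green cover with the slot over the red wing nut on the box's centre stud until the cover lies flat on the box, then turn the wing nut clockwise until it is snug across the slot, and let go. Leave the plain green cover without a slot where it lies.

Things in the scene. Friction and masses are not known exactly. Their poses are not given: they have to be found in the camera images.
- filter_box: Fixed galvanised box, 200 (x) x 130 (y) x 60 mm high. Origin: centre of its underside, on the bench; z up. The cover sits on its flat top, 60 mm above the origin, long side along the box's x (either way round), centred on the stud. A recess in the top, 118 x 32 mm, holds a cream filter. An 8 mm stud with the red wing nut stands on the box's z axis.
- wing_nut (a joint): Red wing nut on the box's stud, captive: flat-sided bar 46 x 12 x 28 mm high, a 9 mm dip in its top. Value in rad, growing clockwise from above: 0 = length along box x (slot passes over it; start 0 to 0.12), 1.3 = stop, snug. At 0 its underside is 97 mm, its top 125 mm above the bench, 3 mm clear of a seated cover; it sinks 2.5 mm per rad. Friction 0.04 N m; stays where left.
- cover: The right cover, loose: green metal lid, 150 (x) x 56 (y) x 34 mm high, open below (skirt 4 mm, top 5 mm thick), 0.2 to 0.42 kg, with a slot 64 (x) x 26 (y) mm through the middle of its top. Starts right way up on the bench on one side of the box. Origin: centre of its underside; z up. Can be gripped across its 56 mm width at mid length.
- plain_cover: Bystander, loose: plain green cover of the same size (150 x 56 x 34 mm) and colour, but with a closed top, without a slot; starts flat on the bench on the other side of the box. Origin: centre of its underside.
Things that resemble listed ones, but are neither listed nor needed, are in the scene too. Leave any white look-alike of the cover alone.

How it is judged (in metres and radians):
On the way, in this order (a step that is already met when the one before it is completed fails the run):
1. the slotted cover lies flat on the box, over the still loose wing nut (horizontal distance between cover and filter_box below 0.013 m and z of cover in the frame of filter_box between 0.055 and 0.064 m and angle between cover's own z axis and vertical below 0.08 rad and angle between the x axis of cover and the x axis of filter_box, either way round below 0.3 rad and value of joint wing_nut below 0.45 rad), for 0.2 s.
2. the wing nut is turned clockwise until snug (value of joint wing_nut above 1.1 rad), for 0.2 s.
At the end, for the whole second after the job is handed in: The slotted cover rests flat on the filter box (underside within 5 mm of the box's top, tilt under 0.08 rad), within 13 mm of the stud's axis and within 0.3 rad of the box's long direction (either way round), at rest, with the wing nut turned clockwise beyond 1.1 rad (its stop is at 1.3 rad) (horizontal distance between cover and filter_box below 0.013 m and z of cover in the frame of filter_box between 0.055 and 0.064 m and angle between cover's own z axis and vertical below 0.08 rad and angle between the x axis of cover and the x axis of filter_box, either way round below 0.3 rad and value of joint wing_nut above 1.1 rad and linear speed of cover below 0.02 m/s); the robot touches nothing.
It fails at once if the plain cover is moved more than 40 mm (distance of plain_cover from where it was at the start of the episode above 0.04 m).
It also fails if it takes over 56 s, if anything falls off the work surface, if the arm or the gripper's body presses on something with over 40 N, if the wrist force passes 120 N, or if a joint passes its speed limit or range.

## Robot

A 7-joint arm with a two-finger parallel gripper is mounted at the origin on the work surface. World frame = base frame: x ahead of the robot, y to its left, z up, the work surface at z = 0. Lengths are in m, angles in degrees, forces in N, time in s.
With the tool pointing down it reaches from about 0.425 to 0.875 m from the base axis. Payload 4.7 kg.
Tool frame: the origin (TCP) lies at the very end of the fingers, on their centre line; the grasp point (between the pads) lies 19 mm behind it; x points along the fingers, z is the direction in which the jaws open and shut, and the axes are right-handed (so a half turn about x gives the same grasp; the last joint's range is limited). The gripper opens to 87 mm and grips with 3 to 60 N. Pads are 19 mm wide; open, the fingers measure 117 mm over their backs; the gripper's body (75 mm by 190 mm) begins 51 mm behind the grasp point.
Start: joints at [-69.036, 18.392, -4.016, 83.108, 1.295, 78.541, -3.26], TCP at [0.224, 0.61, 0.223] pointing down, gripper open.
Joint ranges: [-163.93, 163.93], [-17.29, 119.83], [-79.2, 71.16], [3.27, 140.29], [-89.18, 269.18], [5.43, 117.66], [-154.24, 154.24]. Speed limits (degrees/s): [147.25, 147.25, 180, 180, 180, 180, 180].

## Interface

Orientations are given as [roll, pitch, yaw] about the fixed x, y, z axes, in that order (R = Rz(yaw) Ry(pitch) Rx(roll)).
In Python, from cell import env gives the robot as it stands. The module is installed in compiled form; this text tells all that it offers.
- The arm moves only by the tool drive_tool, never from a script. Its argument "increments" is a list of rows, each a list of 2 entries, a list of its own where there are three numbers: the shift along the tool's x, y, z scaled (see below), then the turn, a rotation vector about the tool's x, y, z scaled (see below). In form: [[[dx, dy, dz], [wx, wy, wz]], ...]. A call has 1 to 10 rows; each row shifts and turns the commanded pose from where the row before left it, along the tool's axes as they then stand; what a row does not reach is not made up. The controller multiplies each number of a shift by 0.04 m and each number of a turn by 120 degrees. A row lasts 1/10 s, in which the tool goes at most 50 mm and 8.59 degrees, less where a joint would pass 70% of its speed; a pose out of reach is approached as far as the arm can. A call with a number of a shift or a turn outside -1 to 1 is refused whole. A call with a gripper value outside its range is refused whole. "hand" is the gripper's target within -1 to 1 (fully open at 1, half-way at 0, shut at -1), set as the call begins (left out, the last holds). The fingers move at their own pace and stop on an object; "squeeze" is the grip in N (left out, the last holds). Time passes only in rows, so rows that do not move let the fingers close. It gives the time, the measured TCP pose, the force and the opening at its end, in the units of the state.
- env.get_obs(): the state, without advancing time (a new reading comes with each control period).
- env.read_camera(name): name is "scene" or "top" or "wrist"; returns a dict with "frame" (400x640x3 uint8, red, green, blue), "fx", "fy", "cx", "cy" (pixels), "R" (3x3) and "t" (3): a world point X has camera coordinates R X + t. Camera axes: x right, y down, z forward; pixel columns grow to the right and rows downward; lengths in m; the calibration is good to about 2 mm. A picture is of the moment at which its call begins. There is no depth.
- env.sign_off(): hands the job in, once; it reports no verdict.
The state is a dict: "time_s": time; "qpos": joint angles; "joint_velocities": joint speeds; "effort": joint torques, N m; "tool_pos": TCP position; "tool_rot": TCP orientation; "force": force on the tool from outside, world axes, zero at the start; "wrist_torque": the same for the moment, N m; "grip_width": finger opening in m.
Only numpy, scipy, OpenCV 4.12 (cv2) and the standard library are available. Lean on these libraries where they do the work, as an engineer would, in place of code of your own. Each camera call takes 0.05 s, during which the arm holds its last target.

## Working session

There is one attempt and no reset: what is moved stays moved. The work goes in short steps, Python scripts to look and compute and a tool call to move; the robot and the scene stay as the last step left them, time stands still between calls to the robot, and variables do not carry over. Pictures are saved under pics/ and viewed, and the job is handed in when it is done.

Besides the shell and the picture viewer there is one more tool, called by a JSON object that holds its "name" and its "arguments", one argument or row to a line. drive_tool: Moves the arm, as the interface text tells. Shifts and turns lie within -1 to 1; 1 stands for 0.04 m of shift or 120 degrees of turn. Its arguments: {"type":"object","properties":{"increments":{"type":"array"},"hand":{"type":"number"},"squeeze":{"type":"number"}},"required":["increments"]}

```bash
mkdir -p pics; ls; cat > h.py <<'E'
import numpy as np, cv2
from cell import env
def snap(n,f):
    c=env.read_camera(n); cv2.imwrite('pics/'+f,c['frame'][:,:,::-1]); np.savez('pics/'+f+'.npz',**{k:np.array(v) for k,v in c.items()}); return c
def load(f): return dict(np.load('pics/'+f+'.npz'))
def ray(c,u,v):
    R=np.array(c['R']);t=np.array(c['t']).ravel()
    d=R.T@np.array([(u-c['cx'])/c['fx'],(v-c['cy'])/c['fy'],1.]); return -R.T@t,d
def onz(c,u,v,z):
    o,d=ray(c,u,v); return o+d*(z-o[2])/d[2]
def proj(c,X):
    p=np.array(c['R'])@np.array(X)+np.array(c['t']).ravel(); return np.array([c['fx']*p[0]/p[2]+c['cx'],c['fy']*p[1]/p[2]+c['cy']])
def tri(l):
    A=0;b=0
    for c,u,v in l:
        o,d=ray(c,u,v); d=d/np.linalg.norm(d);P=np.eye(3)-np.outer(d,d);A=A+P;b=b+P@o
    X=np.linalg.solve(A,b); return X,[np.round(proj(c,X)-[u,v],1) for c,u,v in l]
E
python3 - <<'E'
from h import *
for n in ['scene','top','wrist']:
    c=snap(n,n+'0.png'); print(n,(-np.array(c['R']).T@np.array(c['t']).ravel()).round(3),c['fx'])
print(env.get_obs())
E
```

```text
pics
scene [1.093 0.249 0.965] 408.23538240746973
top [0.374 0.07  1.018] 373.75255224254903
wrist [0.159 0.634 0.383] 330.74535732325756
{'time_s': 0.15, 'qpos': array([-69.03501438,  18.43016506,  -4.01723818,  83.16062068,
         1.2941621 ,  78.53994867,  -3.25884326]), 'joint_velocities': array([-0.07964058, -0.23098269, -0.02687072, -0.16063423,  0.06476061,
        0.01479714,  0.06043181]), 'effort': array([ 4.55533382e-04, -4.91794252e+01, -4.04370502e-01, -3.12873781e+01,
       -6.39068498e-02,  4.03712166e-02,  1.10433327e-04]), 'tool_pos': array([0.22386182, 0.60977823, 0.22168767]), 'tool_rot': array([-177.50157872,   89.9143633 , -107.6545223 ]), 'force': array([ 0.6704897 , -0.03899041,  0.09384502]), 'wrist_torque': array([0.03603943, 0.03585407, 0.00157801]), 'grip_width': 0.08704183402708018}
```

View pics/scene0.png

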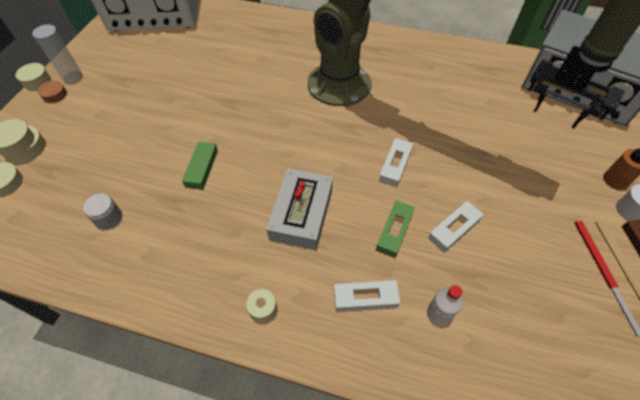

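View pics/top0.png

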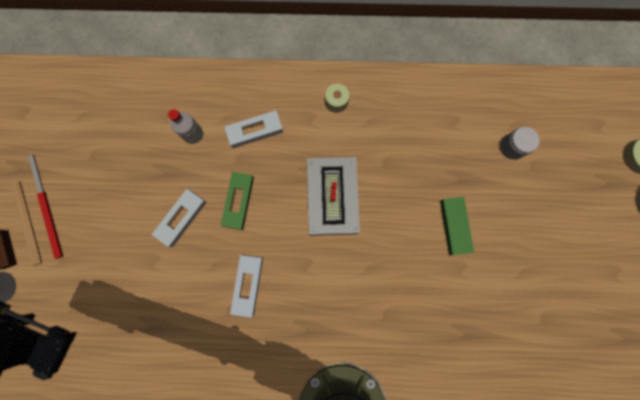

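View pics/wrist0.png

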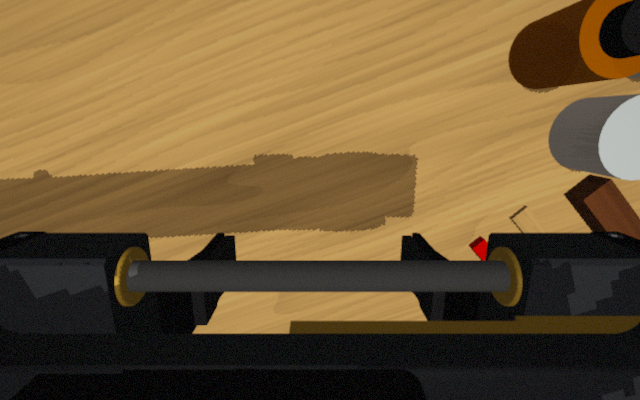

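Scene: the slotted green cover is at scene (396,228) and top (237,201), and the box with the red nut is at scene (300,208) and top (333,196).

Possible confusions, in top pixels:
- Green slotted cover: (237,201). This is my choice.
- Plain green cover: (457,226).
- White look-alikes: (254,128), (179,218) and (247,286).

Next I take a close crop and measure.

```bash
cat > m.py <<'E'
from h import *
def hsv(c): return cv2.cvtColor(c['frame'],cv2.COLOR_RGB2HSV)
t=load('top0.png');s=load('scene0.png')
for nm,c in (('top',t),('scene',s)):
    H=hsv(c); g=cv2.inRange(H,(45,90,40),(75,255,255)); r=cv2.inRange(H,(0,170,90),(6,255,255))|cv2.inRange(H,(174,170,90),(180,255,255))
    for k,m in (('g',g),('r',r)):
        cs,_=cv2.findContours(m,cv2.RETR_EXTERNAL,cv2.CHAIN_APPROX_NONE)
        for q in cs:
            if cv2.contourArea(q)>15:
                b=cv2.minAreaRect(q); print(nm,k,cv2.contourArea(q),np.round(b[0],1),np.round(b[1],1),round(b[2],1), cv2.boxPoints(b).round(1).tolist())
a=cv2.resize(t['frame'][140:260,200:380],None,fx=4,fy=4,interpolation=cv2.INTER_CUBIC)
cv2.imwrite('pics/cropt.png',a[:,:,::-1])
a=cv2.resize(s['frame'][150:270,250:430],None,fx=4,fy=4,interpolation=cv2.INTER_CUBIC)
cv2.imwrite('pics/crops.png',a[:,:,::-1])
E
python3 m.py
```

```text
top g 1105.5 [457.  225.6] [55.5 21.7] 79.9 [[441.5, 200.1999969482422], [462.79998779296875, 196.39999389648438], [472.5, 251.0], [451.20001220703125, 254.8000030517578]]
top g 1038.5 [236.9 200.3] [20.7 54.5] 11.9 [[221.1999969482422, 224.8000030517578], [232.39999389648438, 171.5], [252.6999969482422, 175.8000030517578], [241.5, 229.10000610351562]]
top r 407.5 [ 48.7 225.1] [66.9  7.2] 74.6 [[36.400001525878906, 193.8000030517578], [43.29999923706055, 191.89999389648438], [61.099998474121094, 256.3999938964844], [54.20000076293945, 258.29998779296875]]
top r 38.0 [333.  191.4] [ 3.2 17.1] 4.8 [[330.70001220703125, 199.8000030517578], [332.1000061035156, 182.8000030517578], [335.29998779296875, 183.0], [333.8999938964844, 200.10000610351562]]
top r 75.0 [173. 114.] [9.9 9.9] 45.0 [[166.0, 114.0], [173.0, 107.0], [180.0, 114.0], [173.0, 121.0]]
scene g 966.0 [395.1 228.4] [20.5 52.5] 22.5 [[375.6000061035156, 248.8000030517578], [395.70001220703125, 200.3000030517578], [414.6000061035156, 208.10000610351562], [394.5, 256.6000061035156]]
scene g 845.5 [199.5 164.6] [20.6 48.8] 20.6 
[... 594 characters left out ...]
[59.29999923706055, 0.4000000059604645], [82.30000305175781, -12.199999809265137], [98.0, 16.399999618530273], [75.0999984741211, 29.0]]
scene r 103.0 [455.2 291.6] [11.6 11.6] 26.6 [[447.3999938964844, 294.20001220703125], [452.6000061035156, 283.79998779296875], [463.0, 289.0], [457.79998779296875, 299.3999938964844]]
scene r 414.0 [595.9 253.8] [75.   6.8] 60.9 [[574.7000122070312, 222.6999969482422], [580.7000122070312, 219.39999389648438], [617.0999755859375, 285.0], [611.0999755859375, 288.29998779296875]]
scene r 56.5 [299.7 188.6] [ 5.4 16.5] 26.6 [[293.6000061035156, 194.8000030517578], [301.0, 180.0], [305.79998779296875, 182.39999389648438], [298.3999938964844, 197.1999969482422]]
```

```bash
ls pics
```

```text
crops.png
cropt.png
scene0.png
scene0.png.npz
top0.png
top0.png.npz
wrist0.png
wrist0.png.npz
```

View pics/cropt.png

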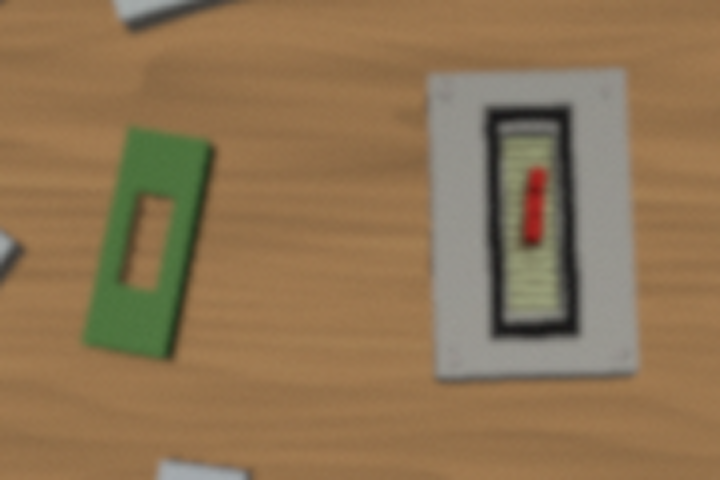

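View pics/crops.png

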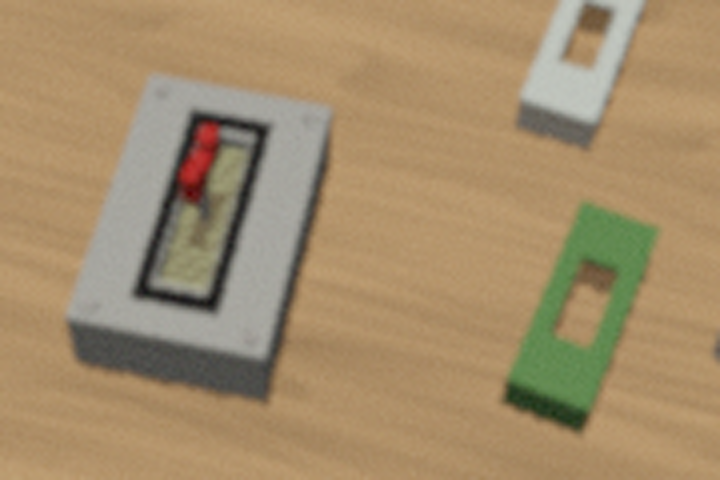

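```bash
cat > m2.py <<'E'
from h import *
t=load('top0.png');s=load('scene0.png')
T=lambda u,v:(t,200+(u+.5)/4-.5,140+(v+.5)/4-.5)
S=lambda u,v:(s,250+(u+.5)/4-.5,150+(v+.5)/4-.5)
def go(n,tp,sp):
    P=[]
    for a,b in zip(tp,sp):
        X,e=tri([T(*a),S(*b)]);P.append(X);print(n,X.round(4),[x.tolist() for x in e])
    P=np.array(P);print('  mean',P.mean(0).round(4)); return P
# order ++,+-,--,-+ 
P=go('box',[(430,75),(625,70),(636,373),(438,378)],[(265,358),(70,320),(152,75),(330,108)])
ang=lambda a,b:np.degrees(np.arctan2((a-b)[1],(a-b)[0]))
print(ang(P[0],P[3]),ang(P[1],P[2]))
P=go('slot',[(139,192),(176,195),(158,292),(120,286)],[(590,345),(556,333),(583,260),(616,270)])
print(ang(P[0],P[3]),ang(P[1],P[2]))
P=go('cov',[(130,128),(208,144),(165,356),(85,344)],[(583,405),(511,380),(583,203),(658,230)])
print(ang(P[0],P[3]),ang(P[1],P[2]))
P=go('nut',[(537,170),(530,245)],[(192,190),(208,128)])
print(ang(P[0],P[1]))
c=t
for b in ([[441.5,200.2],[462.8,196.4],[472.5,251],[451.2,254.8]],):
    print('plain',np.mean([onz(c,*p,.034) for p in b],0))
E
python3 m2.py
```

```text
box [0.6369 0.1033 0.061 ] [[-0.4, 0.1], [-0.4, -0.0]]
box [ 0.6436 -0.0246  0.0585] [[-0.8, 0.2], [-0.8, -0.1]]
box [ 0.444  -0.0347  0.0598] [[-0.1, 0.0], [-0.1, -0.0]]
box [0.4376 0.0922 0.0597] [[-0.2, 0.0], [-0.2, -0.0]]
  mean [0.5405 0.034  0.0597]
3.2111822107898 2.894336563281039
slot [0.5583 0.2971 0.0362] [[-0.6, 0.1], [-0.6, 0.0]]
slot [0.5565 0.2733 0.037 ] [[-1.0, 0.2], [-1.1, 0.0]]
slot [0.4921 0.2818 0.0296] [[-0.6, 0.1], [-0.6, 0.0]]
slot [0.4954 0.3054 0.0327] [[-0.1, 0.0], [-0.1, 0.0]]
  mean [0.5256 0.2894 0.0339]
-7.467917388161795 -7.546483502853297
cov [0.602  0.3027 0.0384] [[0.4, -0.1], [0.4, -0.0]]
cov [0.5936 0.2536 0.0302] [[-0.5, 0.1], [-0.5, 0.0]]
cov [0.4494 0.2738 0.0331] [[-0.5, 0.1], [-0.5, 0.0]]
cov [0.4562 0.3268 0.0321] [[-0.3, 0.1], [-0.3, 0.0]]
  mean [0.5253 0.2892 0.0335]
-9.397689977004186 -7.985029572798585
nut [0.5631 0.0343 0.1149] [[-0.6, 0.1], [-0.6, -0.0]]
nut [0.5166 0.0343 0.1188] [[0.9, -0.2], [0.9, 0.1]]
  mean [0.5398 0.0343 0.1168]
0.004366000292378529
plain [ 0.47211592 -0.29648131  0.034     ]
```

```bash
cat >> h.py <<'E'
from scipy.spatial.transform import Rotation as Ro
def tool():
    o=env.get_obs(); return np.array(o['tool_pos']),Ro.from_euler('xyz',o['tool_rot'],degrees=True).as_matrix(),o
def plan(p,jaw):
    "rows needed: shift in tool axes (units 0.04), turn rotvec in tool (units 120deg); jaw deg mod 180"
    P,R,o=tool(); z=R[:,2]; a=np.degrees(np.arctan2(z[1],z[0])); d=(jaw-a+90)%180-90
    a2=np.radians(a+d); x=np.array([0,0,-1.]); zz=np.array([np.cos(a2),np.sin(a2),0]); Rg=np.c_[x,np.cross(zz,x),zz]
    w=Ro.from_matrix(R.T@Rg).as_rotvec(degrees=True)
    print('t',o['time_s'],'P',P.round(4),'jaw',a.round(2),'x',R[:,0].round(3),'w',o['grip_width'].__round__(4),'F',np.round(o['force'],1))
    print('turn total/120',(w/120).round(4),'shift total tool/0.04 (start frame)',(R.T@(np.array(p)-P)/.04).round(3),'(goal frame)',(Rg.T@(np.array(p)-P)/.04).round(3))
E
python3 - <<'E'
from h import *
plan([.5255,.2893,.2],81.7)
print(tool()[1].round(3)); print(tool()[2]['qpos'].round(1))
E
```

```text
t 0.15 P [0.2239 0.6098 0.2217] jaw 69.85 x [-0.    -0.001 -1.   ] w 0.087 F [ 0.7 -0.   0.1]
turn total/120 [-0.0988 -0.0007 -0.    ] shift total tool/0.04 (start frame) [ 0.55  -9.84  -4.923] (goal frame) [ 0.542 -8.619 -6.839]
[[-0.    -0.939  0.345]
 [-0.001  0.345  0.939]
 [-1.    -0.    -0.001]]
[-69.   18.4  -4.   83.2   1.3  78.5  -3.3]
```

{"name": "drive_tool", "arguments": {
  "increments": [
    [[0,0,0],[-0.05,0,0]],
    [[0,0,0],[-0.049,0,0]],
    [[0,-0.86,-0.68],[0,0,0]],
    [[0,-0.86,-0.68],[0,0,0]],
    [[0,-0.86,-0.68],[0,0,0]],
    [[0,-0.86,-0.68],[0,0,0]],
    [[0,-0.86,-0.68],[0,0,0]],
    [[0,-0.86,-0.68],[0,0,0]],
    [[0,-0.86,-0.68],[0,0,0]],
    [[0,-0.86,-0.68],[0,0,0]]
  ],
  "hand": 1
}}

```text
time_s: 1.15
tool_pos: [0.4659, 0.3537, 0.2224]
tool_rot: [90.6, 90.0, 172.3]
force: [0.1, 0.2, -0.1]
grip_width: 0.0869
```

```bash
python3 - <<'E'
from h import *
snap('wrist','w1.png')
plan([.5255,.2893,.2],81.7)
E
```

```text
t 1.2 P [0.4729 0.3452 0.2225] jaw 81.09 x [ 0.004 -0.005 -1.   ] w 0.0869 F [ 5.5 -6.2  0.7]
turn total/120 [-0.0051 -0.0021  0.0024] shift total tool/0.04 (start frame) [ 0.576 -1.513 -1.174] (goal frame) [ 0.563 -1.504 -1.193]
```

View pics/w1.png

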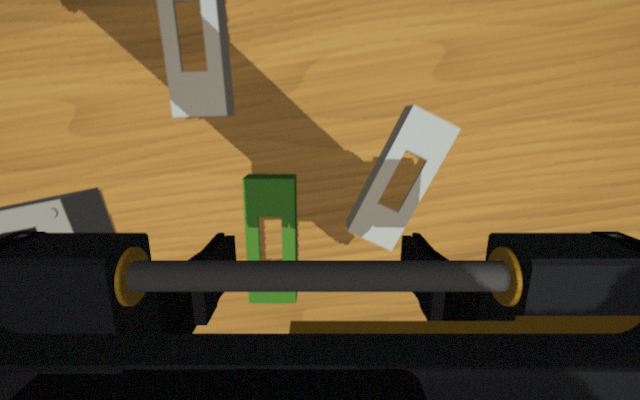

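{"name": "drive_tool", "arguments": {
  "increments": [
    [[0,0,0],[0,0,0]],
    [[0,0,0],[0,0,0]]
  ]
}}

```text
time_s: 1.4
tool_pos: [0.4644, 0.3557, 0.2223]
tool_rot: [73.3, 89.9, 155.0]
force: [0.2, 0.8, 0.1]
grip_width: 0.0871
```

```bash
python3 - <<'E'
from h import *
plan([.5255,.2893,.2],81.7)
E
```

```text
t 1.4 P [0.4644 0.3557 0.2223] jaw 81.73 x [-0.001  0.    -1.   ] w 0.0871 F [0.2 0.8 0.1]
turn total/120 [ 0.0002  0.0001 -0.0005] shift total tool/0.04 (start frame) [ 0.555 -1.75  -1.423] (goal frame) [ 0.558 -1.75  -1.422]
```

Settled as commanded, with a brief overshoot. I'll move above the cover, lower to about 0.12 and check with the wrist camera.

{"name": "drive_tool", "arguments": {
  "increments": [
    [[0.3,-0.6,-0.5],[0,0,0]],
    [[0.6,-0.6,-0.5],[0,0,0]],
    [[0.6,-0.4,-0.3],[0,0,0]],
    [[0.5,-0.15,-0.12],[0,0,0]],
    [[0,0,0],[0,0,0]],
    [[0,0,0],[0,0,0]]
  ]
}}

```text
time_s: 2.0
tool_pos: [0.5248, 0.291, 0.1426]
tool_rot: [69.5, 89.9, 151.4]
force: [-0.3, 0.1, 1.0]
grip_width: 0.087
```

```bash
python3 - <<'E'
from h import *
snap('wrist','w2.png');snap('top','t2.png')
plan([.5255,.2893,.007],81.7)
c=load('w1.png')
E
```

```text
t 2.1 P [0.5257 0.2914 0.144 ] jaw 81.89 x [ 0.001  0.002 -1.   ] w 0.087 F [0.9 0.3 0.5]
turn total/120 [0.0016 0.001  0.0005] shift total tool/0.04 (start frame) [ 3.425e+00  1.000e-03 -5.900e-02] (goal frame) [ 3.426e+00 -2.000e-03 -5.200e-02]
```

View pics/w2.png

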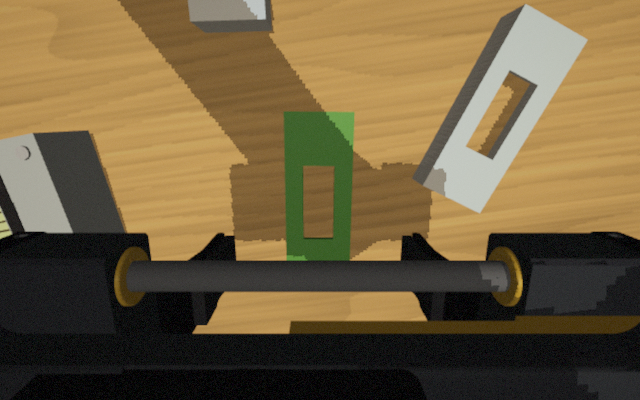

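```bash
python3 - <<'E'
from h import *
c=load('w2.png')
q=[onz(c,u,v,.034) for u,v in [(303,166),(334,166),(334,238),(303,238)]]
print(np.round(q,4),np.mean(q,0).round(4)); 
e=[onz(c,u,v,.034) for u,v in [(284,112),(354,112),(351,240),(286,240)]]
print(np.round(e,4)); print([np.degrees(np.arctan2(*(a-b)[1::-1])) for a,b in ((q[0],q[3]),(q[1],q[2]),(e[0],e[3]))])
E
```

```text
[[0.493  0.2833 0.034 ]
 [0.4966 0.3085 0.034 ]
 [0.5587 0.3003 0.034 ]
 [0.5549 0.2737 0.034 ]] [0.5258 0.2914 0.034 ]
[[0.4487 0.275  0.034 ]
 [0.4565 0.3296 0.034 ]
 [0.5627 0.3147 0.034 ]
 [0.5547 0.2588 0.034 ]]
[np.float64(171.18204978502183), np.float64(172.5331157422612), np.float64(171.2829605898165)]
```

{"name": "drive_tool", "arguments": {
  "increments": [
    [[0.5,0,0],[0,0,0]],
    [[0.6,0,0],[0,0,0]],
    [[0.6,0,0],[0,0,0]],
    [[0.6,0,0],[0,0,0]],
    [[0.5,0,0],[0,0,0]],
    [[0.3,0,0],[0,0,0]],
    [[0.2,0,0],[0,0,0]],
    [[0.08,0,0],[0,0,0]],
    [[0,0,0],[0,0,0]]
  ]
}}

```text
time_s: 3.0
tool_pos: [0.5264, 0.2894, 0.0079]
tool_rot: [-43.3, 90.0, 38.4]
force: [-0.4, 0.0, 0.5]
grip_width: 0.0873
```

{"name": "drive_tool", "arguments": {
  "increments": [
    [[0,0,0],[0,0,0]],
    [[0,0,0],[0,0,0]],
    [[0,0,0],[0,0,0]],
    [[0,0,0],[0,0,0]],
    [[0,0,0],[0,0,0]],
    [[0,0,0],[0,0,0]],
    [[0,0,0],[0,0,0]]
  ],
  "hand": -1,
  "squeeze": 30
}}

```text
time_s: 3.7
tool_pos: [0.5263, 0.2894, 0.0077]
tool_rot: [-29.1, 90.0, 52.7]
force: [-0.9, 0.9, 0.6]
grip_width: 0.0561
```

{"name": "drive_tool", "arguments": {
  "increments": [
    [[-0.2,0,0],[0,0,0]],
    [[-0.4,0,0],[0,0,0]],
    [[-0.6,0,0],[0,0,0]],
    [[-0.6,0,0],[0,0,0]],
    [[-0.6,0,0],[0,0,0]],
    [[-0.6,0,0],[0,0,0]],
    [[-0.6,0,0],[0,0,0]],
    [[-0.4,0,0],[0,0,0]],
    [[-0.2,0,0],[0,0,0]],
    [[0,0,0],[0,0,0]]
  ]
}}

```text
time_s: 4.7
tool_pos: [0.5268, 0.2892, 0.1772]
tool_rot: [-48.9, 89.8, 32.8]
force: [-0.5, -0.8, -2.8]
grip_width: 0.0557
```

```bash
python3 - <<'E'
from h import *
snap('scene','s3.png');snap('wrist','w3.png')
plan([.5405,.034,.175],93.0)
E
```

```text
t 4.8 P [0.5257 0.2887 0.1748] jaw 81.72 x [-0.001 -0.001 -1.   ] w 0.0557 F [ 0.3  0.7 -3.2]
turn total/120 [-0.094  -0.0003 -0.0004] shift total tool/0.04 (start frame) [-1.000e-03 -1.284e+00 -6.247e+00] (goal frame) [-4.000e-03 -3.700e-02 -6.377e+00]
```

View pics/w3.png

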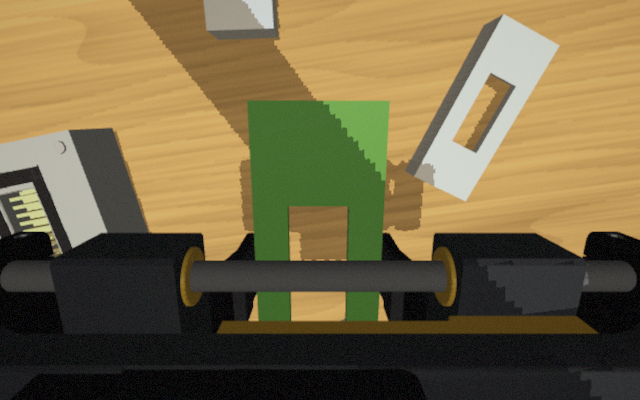

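```bash
python3 - <<'E'
from h import *
c=load('w3.png')
P,R,o=tool(); z=P[2]-.0077+.034
for a,b in (((248,101),(389,101)),((288.5,206.5),(347.5,206.5))):
    A=onz(c,*a,z);B=onz(c,*b,z); M=(A+B)/2
    print(M.round(4), np.linalg.norm(A-B).round(4), 'tool yz of mid',(R.T@(M-P)).round(4),'angle',np.degrees(np.arctan2(*(A-B)[1::-1])))
E
```

```text
[0.4519 0.3001 0.2011] 0.0555 tool yz of mid [-0.0262  0.0746  0.0007] angle -98.33155469315876
[0.4944 0.2937 0.2011] 0.0252 tool yz of mid [-0.0263  0.0316  0.0005] angle -98.32509925583135
```

{"name": "drive_tool", "arguments": {
  "increments": [
    [[0,0,0],[-0.04,0,0]],
    [[0,0,0],[-0.054,0,0]],
    [[0,0,-0.5],[0,0,0]],
    [[0,0,-0.9],[0,0,0]],
    [[0,0,-0.9],[0,0,0]],
    [[0,0,-0.9],[0,0,0]],
    [[0,0,-0.9],[0,0,0]],
    [[0,0,-0.9],[0,0,0]],
    [[0,0,-0.9],[0,0,0]],
    [[0,-0.04,-0.48],[0,0,0]]
  ]
}}

```text
time_s: 5.8
tool_pos: [0.54, 0.0298, 0.1741]
tool_rot: [127.1, 89.8, -140.2]
force: [0.3, 0.3, -1.7]
grip_width: 0.0558
```

{"name": "drive_tool", "arguments": {
  "increments": [
    [[0,0,0],[0,0,0]],
    [[0,0,0],[0,0,0]],
    [[0,0,0],[0,0,0]]
  ]
}}

```text
time_s: 6.1
tool_pos: [0.5406, 0.036, 0.1747]
tool_rot: [61.6, 89.9, 154.8]
force: [-1.5, 0.3, -2.1]
grip_width: 0.0554
```

```bash
python3 - <<'E'
from h import *
snap('wrist','w4.png');c=snap('scene','s4.png')
a=cv2.resize(c['frame'][120:270,220:400],None,fx=4,fy=4,interpolation=cv2.INTER_CUBIC)
cv2.imwrite('pics/s4c.png',a[:,:,::-1])
plan([.5405,.034,.069],93.0)
E
```

```text
t 6.2 P [0.5408 0.0359 0.175 ] jaw 93.15 x [-0.001  0.    -1.   ] w 0.0557 F [-0.3  0.8 -2.6]
turn total/120 [ 0.0013  0.0002 -0.0003] shift total tool/0.04 (start frame) [ 2.649  0.008 -0.049] (goal frame) [ 2.649  0.01  -0.048]
```

View pics/w4.png

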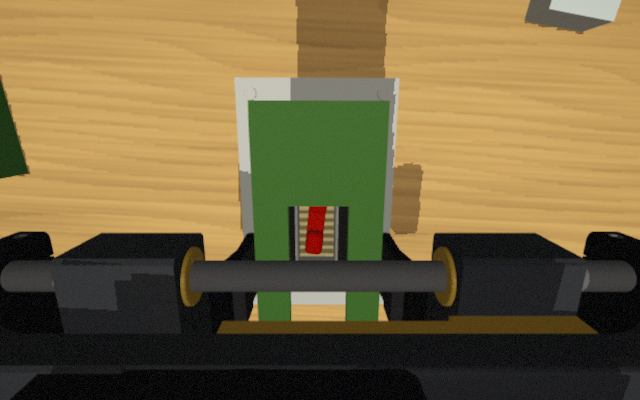

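View pics/s4c.png

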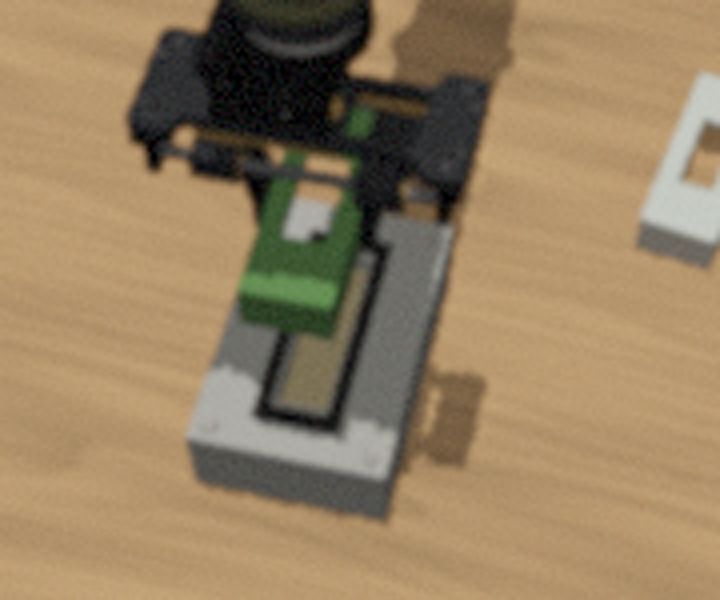

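```bash
python3 - <<'E'
from h import *
c=load('w4.png')
a=cv2.resize(c['frame'][60:320,220:420],None,fx=3,fy=3,interpolation=cv2.INTER_CUBIC)[:600*2]
cv2.imwrite('pics/w4c.png',a[390:,:,::-1])
m=cv2.inRange(cv2.cvtColor(c['frame'],cv2.COLOR_RGB2HSV),(0,170,90),(6,255,255))
for v in range(204,258,4):
    u=np.where(m[v,280:360])[0]+280
    if len(u): print(v,u.min(),u.max(),onz(c,(u.min()+u.max())/2,v,.120).round(4))
for p in [(.5175,.034,.125),(.5635,.034,.125),(.5405,.034,.116),(.5405,.034,.06)]: print(p,proj(c,p).round(1))
# box recess/box corners z=.06
for p in [(236,79),(398,79)]: print(onz(c,*p,.06).round(4))
for v in (220,240): print([onz(c,u,v,.06).round(4) for u in (290,348)])
E
```

```text
208 310 325 [0.5311 0.0354 0.12  ]
212 309 324 [0.534  0.0348 0.12  ]
216 309 324 [0.5368 0.035  0.12  ]
220 308 324 [0.5397 0.0348 0.12  ]
224 308 323 [0.5426 0.0346 0.12  ]
228 308 323 [0.5455 0.0348 0.12  ]
232 307 319 [0.5485 0.0332 0.12  ]
236 307 322 [0.5513 0.0344 0.12  ]
240 306 321 [0.5543 0.0338 0.12  ]
244 306 321 [0.5573 0.034  0.12  ]
248 306 321 [0.5603 0.0341 0.12  ]
252 307 320 [0.5633 0.0343 0.12  ]
(0.5175, 0.034, 0.125) [316.5 189.8]
(0.5635, 0.034, 0.125) [313.  255.1]
(0.5405, 0.034, 0.116) [314.8 219.3]
(0.5405, 0.034, 0.06) [315.4 200. ]
[ 0.446  -0.0334  0.06  ]
[0.4392 0.0937 0.06  ]
[array([0.5597, 0.0127, 0.06  ]), array([0.5569, 0.0634, 0.06  ])]
[array([0.5782, 0.0134, 0.06  ]), array([0.5755, 0.0648, 0.06  ])]
```

View pics/w4c.png

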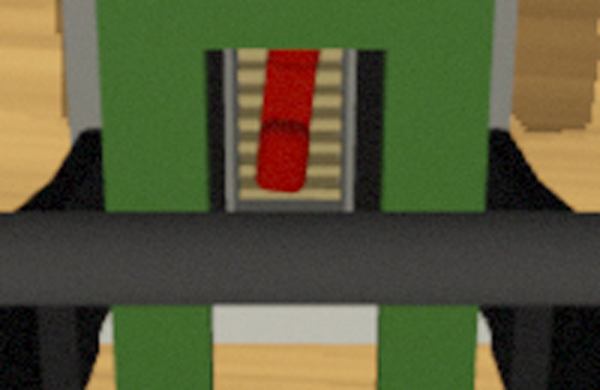

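{"name": "drive_tool", "arguments": {
  "increments": [
    [[0.2,0,-0.03],[0,0,0]],
    [[0.3,0,0],[0,0,0]],
    [[0.3,0,0],[0,0,0]],
    [[0.3,0,0],[0,0,0]],
    [[0.3,0,0],[0,0,0]],
    [[0.3,0,0],[0,0,0]],
    [[0.3,0,0],[0,0,0]],
    [[0.3,0,0],[0,0,0]],
    [[0.2,0,0],[0,0,0]],
    [[0,0,0],[0,0,0]]
  ]
}}

```text
time_s: 7.2
tool_pos: [0.5402, 0.0329, 0.0739]
tool_rot: [97.6, 89.9, -169.4]
force: [-0.5, -0.2, -1.8]
grip_width: 0.0557
```

{"name": "drive_tool", "arguments": {
  "increments": [
    [[0.08,0,0],[0,0,0]],
    [[0.06,0,0],[0,0,0]],
    [[0.04,0,0],[0,0,0]],
    [[0,0,0],[0,0,0]],
    [[0,0,0],[0,0,0]]
  ]
}}

```text
time_s: 7.7
tool_pos: [0.5413, 0.033, 0.0684]
tool_rot: [-75.4, 90.0, 17.6]
force: [-0.4, 0.1, -2.7]
grip_width: 0.0557
```

```bash
python3 - <<'E'
from h import *
plan([.5407,.0347,.0677],93.0)
snap('wrist','w5.png');c=snap('scene','s5.png')
a=cv2.resize(c['frame'][120:270,220:400],None,fx=4,fy=4,interpolation=cv2.INTER_CUBIC)
cv2.imwrite('pics/s5c.png',a[:,:,::-1])
E
```

```text
t 7.7 P [0.5413 0.033  0.0684] jaw 93.01 x [ 0.  0. -1.] w 0.0557 F [-0.4  0.1 -2.7]
turn total/120 [0.0001 0.0001 0.0002] shift total tool/0.04 (start frame) [0.017 0.013 0.042] (goal frame) [0.017 0.013 0.042]
```

View pics/s5c.png

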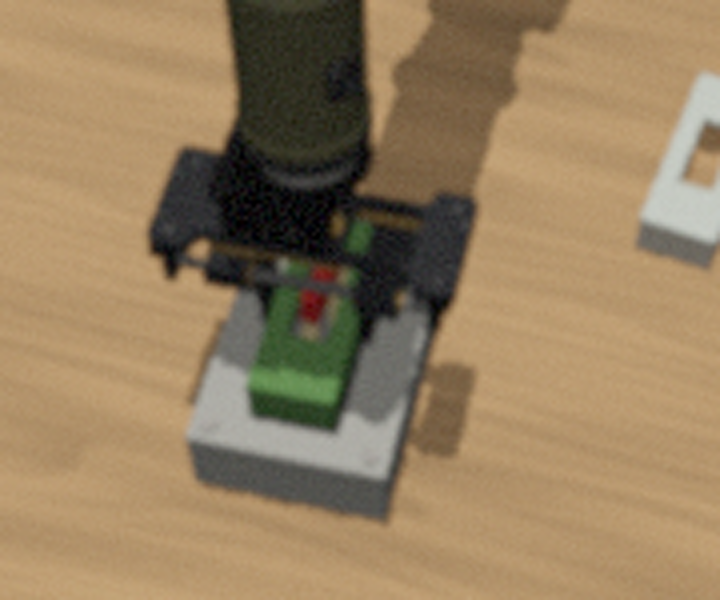

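View pics/w5.png

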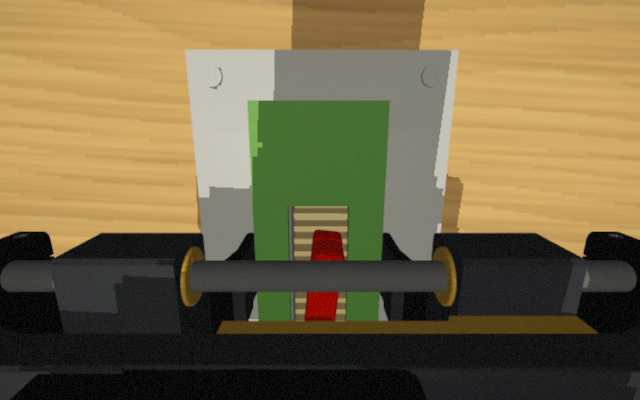

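{"name": "drive_tool", "arguments": {
  "increments": [
    [[0,0,0.04],[0,0,0]],
    [[0.02,0,0],[0,0,0]],
    [[0.02,0,0],[0,0,0]],
    [[0,0,0],[0,0,0]],
    [[0,0,0],[0,0,0]]
  ]
}}

```text
time_s: 8.3
tool_pos: [0.5413, 0.035, 0.0676]
tool_rot: [-30.8, 90.0, 62.3]
force: [-2.3, 0.7, 5.2]
grip_width: 0.0561
```

{"name": "drive_tool", "arguments": {
  "increments": [
    [[0,0,0],[0,0,0]],
    [[0,0,0],[0,0,0]],
    [[0,0,0],[0,0,0]],
    [[0,0,0],[0,0,0]],
    [[0,0,0],[0,0,0]],
    [[0,0,0],[0,0,0]]
  ],
  "hand": 1
}}

```text
time_s: 8.9
tool_pos: [0.5411, 0.0346, 0.0665]
tool_rot: [-3.4, 90.0, 89.7]
force: [0.0, 0.2, -0.2]
grip_width: 0.0862
```

{"name": "drive_tool", "arguments": {
  "increments": [
    [[-0.2,0,0],[0,0,0]],
    [[-0.5,0,0],[0,0,0]],
    [[-0.5,0,0],[0,0,0]],
    [[-0.5,0,0],[0,0,0]],
    [[-0.5,0,0],[0,0,0]],
    [[-0.3,0,0],[0,0,0]],
    [[0,0,0],[0,0,0]],
    [[0,0,0],[0,0,0]]
  ]
}}

```text
time_s: 9.7
tool_pos: [0.5409, 0.0346, 0.1662]
tool_rot: [64.5, 90.0, 157.5]
force: [-0.3, 0.4, -0.6]
grip_width: 0.0871
```

```bash
python3 - <<'E'
from h import *
plan([.5407,.0347,.1],93.0)
snap('wrist','w6.png');snap('top','t6.png');c=snap('scene','s6.png')
a=cv2.resize(c['frame'][120:270,220:400],None,fx=4,fy=4,interpolation=cv2.INTER_CUBIC)
cv2.imwrite('pics/s6c.png',a[:,:,::-1])
E
```

```text
t 9.7 P [0.5409 0.0346 0.1662] jaw 93.01 x [-0.  0. -1.] w 0.0871 F [-0.3  0.4 -0.6]
turn total/120 [ 0.0001  0.0001 -0.0001] shift total tool/0.04 (start frame) [1.656 0.003 0.002] (goal frame) [1.656 0.004 0.002]
```

View pics/s6c.png

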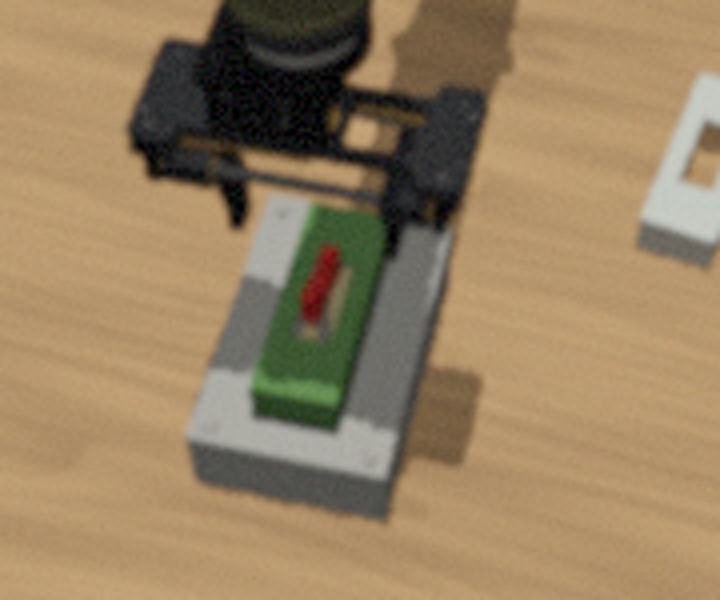

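View pics/w6.png

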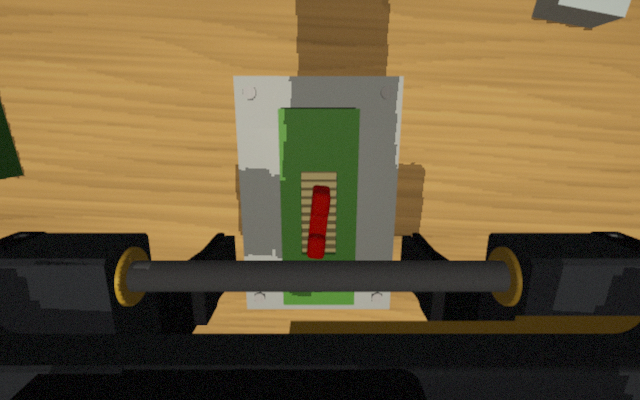

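```bash
python3 - <<'E'
from h import *
c=load('w6.png'); print(tool()[2]['qpos'].round(1))
for p in [(280,108),(359,108),(303,173),(336,173)]: print(onz(c,*p,.094).round(4))
m=cv2.inRange(cv2.cvtColor(c['frame'],cv2.COLOR_RGB2HSV),(0,170,70),(6,255,255)); m[:,:290]=0;m[:,350:]=0
L=[]
for v in range(188,258,3):
    u=np.where(m[v])[0]
    if len(u)>8: L.append(onz(c,(u.min()+u.max())/2,v,.120))
L=np.array(L);k=np.polyfit(L[:,0],L[:,1],1);print(L[0].round(4),L[-1].round(4),np.degrees(np.arctan(k[0])),np.polyval(k,.5407))
s=load('s6.png');t=load('t6.png')
H=cv2.cvtColor(s['frame'],cv2.COLOR_RGB2HSV)
# cover near corners scene crop -> z check with top at .094
for u,v in [(252,383),(338,400)]: print(onz(s,220+u/4,120+v/4,.094).round(4))
E
```

```text
[-23.1   7.3  18.1 103.6  -2.4  69.6  88.6]
[0.4673 0.0051 0.094 ]
[0.4645 0.0587 0.094 ]
[0.5109 0.0225 0.094 ]
[0.5097 0.046  0.094 ]
[0.5158 0.0344 0.12  ] [0.5636 0.0346 0.12  ] -2.0167492756538947 0.034665249710304824
[0.6129 0.0126 0.094 ]
[0.61   0.0677 0.094 ]
```

{"name": "drive_tool", "arguments": {
  "increments": [
    [[0.1,0,0],[0.035,0,0]],
    [[0.3,0,0],[0,0,0]],
    [[0.4,0,0],[0,0,0]],
    [[0.4,0,0],[0,0,0]],
    [[0.3,0,0],[0,0,0]],
    [[0.14,0,0],[0,0,0]],
    [[0,0,0],[0,0,0]],
    [[0,0,0],[0,0,0]]
  ],
  "hand": 1
}}

```text
time_s: 10.65
tool_pos: [0.5414, 0.0346, 0.1013]
tool_rot: [-83.9, 90.0, 4.9]
force: [-0.7, -0.5, 0.4]
grip_width: 0.087
```

{"name": "drive_tool", "arguments": {
  "increments": [
    [[0,0,0],[0,0,0]],
    [[0,0,0],[0,0,0]],
    [[0,0,0],[0,0,0]],
    [[0,0,0],[0,0,0]],
    [[0,0,0],[0,0,0]],
    [[0,0,0],[0,0,0]],
    [[0,0,0],[0,0,0]],
    [[0,0,0],[0,0,0]]
  ],
  "hand": -1,
  "squeeze": 12
}}

```text
time_s: 11.45
tool_pos: [0.5411, 0.0346, 0.1009]
tool_rot: [-49.9, 90.0, 38.9]
force: [-0.2, 0.4, 0.6]
grip_width: 0.0312
```

```bash
python3 - <<'E'
from h import *
plan([.5407,.0347,.0975],21.4)
E
```

```text
t 11.45 P [0.5411 0.0346 0.1009] jaw 88.81 x [ 0.  0. -1.] w 0.0312 F [-0.2  0.4  0.6]
turn total/120 [0.5617 0.     0.    ] shift total tool/0.04 (start frame) [0.086 0.009 0.002] (goal frame) [ 0.086  0.005 -0.008]
```

{"name": "drive_tool", "arguments": {
  "increments": [
    [[0,0,0],[0,0,0]],
    [[0,0,0],[0,0,0]],
    [[0,0,0],[0,0,0]],
    [[0,0,0],[0,0,0]],
    [[0,0,0],[0,0,0]],
    [[0,0,0],[0,0,0]]
  ]
}}

```text
time_s: 12.05
tool_pos: [0.5411, 0.0347, 0.101]
tool_rot: [-0.6, 90.0, 88.2]
force: [-0.6, 0.1, 0.2]
grip_width: 0.012
```

The jaws closed on the 12 mm bar. Now I turn it clockwise while following its sink.

{"name": "drive_tool", "arguments": {
  "increments": [
    [[0.005,0,0],[0.03,0,0]],
    [[0.008,0,0],[0.05,0,0]],
    [[0.008,0,0],[0.05,0,0]],
    [[0.008,0,0],[0.05,0,0]],
    [[0.008,0,0],[0.05,0,0]],
    [[0.008,0,0],[0.05,0,0]],
    [[0.008,0,0],[0.05,0,0]],
    [[0.008,0,0],[0.05,0,0]],
    [[0.008,0,0],[0.05,0,0]],
    [[0,0,0],[0,0,0]]
  ]
}}

```text
time_s: 13.05
tool_pos: [0.5411, 0.0348, 0.0986]
tool_rot: [39.7, 90.0, 76.9]
force: [-0.9, -0.1, 3.6]
grip_width: 0.012
```

```bash
python3 - <<'E'
from h import *
plan([.5407,.0347,.0975],21.4); print(tool()[2]['wrist_torque'])
E
```

```text
t 13.05 P [0.5411 0.0348 0.0986] jaw 37.2 x [ 0.  0. -1.] w 0.012 F [-0.9 -0.1  3.6]
turn total/120 [ 1.316e-01  1.000e-04 -1.000e-04] shift total tool/0.04 (start frame) [ 0.029  0.004 -0.009] (goal frame) [ 0.029  0.002 -0.01 ]
[ 0.00161411  0.42279723 -0.02359215]
```

{"name": "drive_tool", "arguments": {
  "increments": [
    [[0.008,0,0],[0.04,0,0]],
    [[0.008,0,0],[0.04,0,0]],
    [[0.008,0,0],[0.04,0,0]],
    [[0,0,0],[0.012,0,0]],
    [[0,0,0],[0,0,0]],
    [[0,0,0],[0,0,0]],
    [[0,0,0],[0,0,0]]
  ]
}}

```text
time_s: 13.75
tool_pos: [0.5412, 0.0348, 0.0982]
tool_rot: [49.5, 90.0, 71.1]
force: [-3.0, 0.4, 7.5]
grip_width: 0.0121
```

```bash
python3 - <<'E'
from h import *
plan([.5407,.0347,.0975],21.4); print(tool()[2]['wrist_torque'])
E
```

```text
t 13.75 P [0.5412 0.0348 0.0982] jaw 21.55 x [ 0.     0.001 -1.   ] w 0.0121 F [-3.   0.4  7.5]
turn total/120 [ 0.0012  0.0002 -0.0002] shift total tool/0.04 (start frame) [ 0.017  0.002 -0.012] (goal frame) [ 0.017  0.002 -0.012]
[-0.02319423  0.67827672  0.06563549]
```

{"name": "drive_tool", "arguments": {
  "increments": [
    [[0,0,0],[0,0,0]],
    [[0,0,0],[0,0,0]],
    [[0,0,0],[0,0,0]],
    [[0,0,0],[0,0,0]],
    [[0,0,0],[0,0,0]],
    [[0,0,0],[0,0,0]],
    [[0,0,0],[0,0,0]]
  ],
  "hand": 1
}}

```text
time_s: 14.45
tool_pos: [0.5411, 0.0346, 0.0972]
tool_rot: [29.3, 90.0, 50.6]
force: [-0.2, -0.1, 0.1]
grip_width: 0.0602
```

{"name": "drive_tool", "arguments": {
  "increments": [
    [[-0.2,0,0],[0,0,0]],
    [[-0.5,0,0],[0,0,0]],
    [[-0.5,0,0],[0,0,0]],
    [[-0.5,0,0],[0,0,0]],
    [[-0.5,0,0],[0,0,0]],
    [[-0.3,0,0],[0,0,0]],
    [[0,0,0],[0,0,0]],
    [[0,0,0],[0,0,0]]
  ]
}}

```text
time_s: 15.25
tool_pos: [0.5409, 0.0346, 0.1969]
tool_rot: [146.0, 90.0, 167.3]
force: [-0.2, 0.6, 0.6]
grip_width: 0.087
```

```bash
python3 - <<'E'
from h import *
plan([.5407,.0347,.0975],21.4)
c=snap('wrist','w7.png');s=snap('scene','s7.png')
a=cv2.resize(s['frame'][120:270,220:400],None,fx=4,fy=4,interpolation=cv2.INTER_CUBIC)
cv2.imwrite('pics/s7c.png',a[:,:,::-1])
E
```

```text
t 15.25 P [0.5409 0.0346 0.1969] jaw 21.37 x [-0.  0. -1.] w 0.087 F [-0.2  0.6  0.6]
turn total/120 [-0.0003 -0.0001 -0.0001] shift total tool/0.04 (start frame) [ 2.485e+00  3.000e-03 -2.000e-03] (goal frame) [ 2.485  0.003 -0.003]
```

View pics/w7.png

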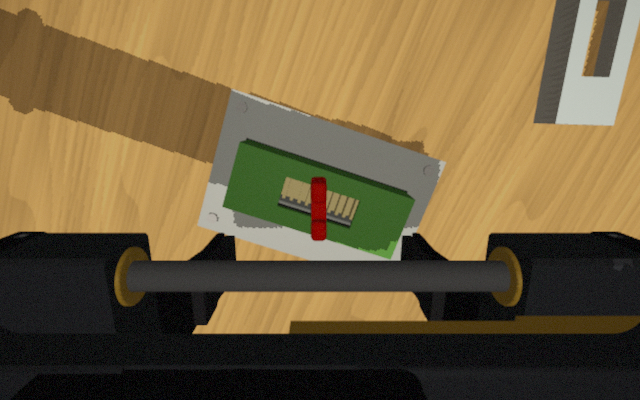

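View pics/s7c.png

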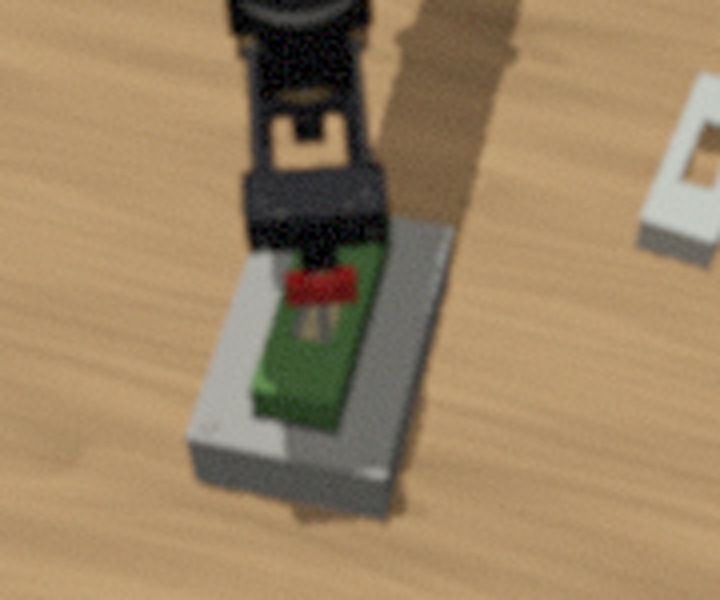

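The wrist view shows the nut across the slot at (319,208), with the cover aligned on the box. I'll measure both before handing in.

```bash
python3 - <<'E'
from h import *
c=load('w7.png'); H=cv2.cvtColor(c['frame'],cv2.COLOR_RGB2HSV)
m=cv2.inRange(H,(0,170,60),(6,255,255));m[:,:290]=0;m[:,350:]=0;m[262:]=0
L=[]
for v in range(180,240,3):
    u=np.where(m[v])[0]
    if len(u)>6: L.append(onz(c,(u.min()+u.max())/2,v,.117))
L=np.array(L);d=L[0]-L[-1];print('nut angle',np.degrees(np.arctan2(d[1],d[0])),L.mean(0).round(4))
q=np.array([onz(c,u,v,.094) for u,v in [(247,142),(413,198),(392,259),(223,206)]]);print(q.round(4),q.mean(0).round(4)); 
for a,b in((0,1),(3,2)): d=q[b]-q[a];print('cover',np.degrees(np.arctan2(d[1],d[0])))
b=[onz(c,*p,.06) for p in [(233,90),(444,161)]];d=b[1]-b[0];print('box',np.degrees(np.arctan2(d[1],d[0])))
t=snap('top','t7.png');g=cv2.inRange(cv2.cvtColor(t['frame'],cv2.COLOR_RGB2HSV),(45,90,40),(75,255,255));g[:,:420]=0
print('plain now px',cv2.minAreaRect(cv2.findNonZero(g)))
E
```

```text
nut angle 111.3457927995283 [0.5404 0.0367 0.117 ]
[[0.4706 0.0611 0.094 ]
 [0.6119 0.0676 0.094 ]
 [0.6184 0.0119 0.094 ]
 [0.4684 0.0042 0.094 ]] [0.5423 0.0362 0.094 ]
cover 2.619888816278129
cover 2.932168463802246
box 3.2731440147309123
plain now px ((456.64434814453125, 225.65103149414062), (55.49544906616211, 22.476234436035156), 79.99201965332031)
```

```bash
python3 -c "
from h import *
print(env.sign_off())"
```

```text
the job is handed in; nothing more can be done
None
```

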